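# Close the phone clamp press and lock it with its pin

## Task

A phone is loaded in the black clamp press. Press the lid fully shut so that its red tongue drops into the blue latch block, then push the orange-handled lock pin crosswise through the block and tongue, from either side, until its handle sits against the block, and let go. Leave the screwdriver, the loose phone and the parts tray alone.

Things in the scene. Friction and masses are not known exactly. Their poses are not given: they have to be found in the camera images.
- press: Black clamp press fixed on the mat. Origin: underside of its foot plate (mat level), below point latch_nominal. x from latch to hinge, y across, z up. Foot plate 280 x 160 x 8 mm, x -40 to 240. Black body 140 mm wide, x 45 to 215, 54 mm high. Hinge axis along y at x 215, z 55. Shut lid: 10 mm plate 140 mm wide, x 47 to 213, top at z 65, and a red tongue bar, 12 mm wide, top at z 67, x -25 to 47.
- latch_nominal (a point): Point of the press at x 0, y 0, z 42 mm, amid the blue latch block: 44 mm long (x), top at z 64 mm, two cheeks at y 9 to 19 mm either side. A 13 mm round hole, slightly chamfered, runs along y through both at z 42. The block is screwed in slots and not listed: its hole lies up to 11 mm before or behind this point (along x), to be found by touch or sight.
- lid (a joint): Angle of the press lid in rad: 0 fully shut, grows as its front edge rises, at most 1.1. Stiff hinge: the lid stays where it is left; about 2 to 8 N at the front pushes it down. The tongue's blade hangs between the cheeks when shut; its slot, 40 mm long in x and 13 mm high, is centred on point latch_nominal and so lets the pin pass wherever the block is.
- lid_front (a point): Middle of the top of the black rubber strip (30 x 110 mm) across the lid near its front edge: 148 mm from the hinge axis along the lid and 13 mm above the lid's underside, whose plane holds that axis. A place to push.
- pin: Loose lock pin, 50 g: orange handle 36 mm long, 16 mm wide, 12 mm high, and a round steel shank 10 mm in diameter, 58 mm long, its last 1.5 mm bevelled to 8 mm. Origin: on its axis where the shank meets the handle (the shoulder). x along the shank to its tip, so the handle reaches from x = -36 mm to 0. It lies flat on the mat (mat top 3 mm above the table).
- pin_tip (a point): Tip of the pin's shank, 58 mm from the shoulder.
- screwdriver: Bystander: green screwdriver 170 mm long lying on the mat, to be left alone; origin near its middle, x along it.
- phone: Bystander: loose white phone, 146 x 71 x 8 mm, origin under its centre.
- parts_tray: Bystander: white parts tray 110 x 80 x 25 mm, origin under its centre.
Mind the look-alikes: they are no part of the job. What is meant by the pin is not white or yellow, and is the smaller of those in its own colour.

How it is judged:
By the outcome, as a careful person would: the job done as asked, in the order asked, and still so for the second after the job is handed in, with the robot touching nothing.
It also fails if it takes over 58 s, if anything falls off the work surface, if the arm or the gripper's body presses on something with over 40 N, if the wrist force passes 120 N, or if a joint passes its speed limit or range.

## Robot

A 6-joint arm with a two-finger parallel gripper is mounted at the origin on the work surface. World frame = base frame: x ahead of the robot, y to its left, z up, the work surface at z = 0. Lengths are in m, angles in rad, forces in N, time in s.
With the tool pointing down it reaches from about 0.35 to 0.775 m from the base axis. Payload 7.3 kg.
Tool frame: the origin (TCP) lies on the centre line of the jaws, within the pads' length; the fingertips stand 11 mm ahead of it and the grasp point (between the pads) lies 8 mm behind it; z points along the fingers, y is the direction in which the jaws open and shut (so a half turn about z gives the same grasp; the last joint's range is limited). The gripper opens to 92 mm and grips with 3 to 60 N. Pads are 19 mm wide; open, the fingers measure 130 mm over their backs; the gripper's body (75 mm by 190 mm) begins 47 mm behind the grasp point.
Start: joints at [-1.326, 0.342, 1.524, -0, 1.275, -0.146], TCP at [0.2, -0.485, 0.238] pointing down, gripper open.
Joint ranges: [-2.53, 2.53], [-0.77, 2.02], [0.04, 2.7], [-1, 4.14], [0.28, 2.66], [-3.11, 3.11]. Speed limits (rad/s): [2.57, 2.57, 3.14, 3.14, 3.14, 3.14].

## Interface

Orientations are given as [roll, pitch, yaw] about the fixed x, y, z axes, in that order (R = Rz(yaw) Ry(pitch) Rx(roll)).
In Python, from cell import robot gives the robot as it stands.
- The arm moves only by the tool jog_arm, never from a script. Its argument "deltas" is one flat list of numbers, 6 for each row, row after row: the shift along the world's x, y, z in units of 0.1 m (1.0 is 0.1 m), then the turn, a rotation vector about the world's x, y, z in units of 90 degrees (1.0 is 90 degrees). A call has 1 to 5 rows; each row is the pose to reach, as a shift and turn from the pose commanded when the call began; what a row does not reach only later rows make up. A row lasts 1/12 s, in which the tool goes at most 41.7 mm and 7.16 degrees, less where a joint would pass 70% of its speed; a pose out of reach is approached as far as the arm can. A call with a number of a shift or a turn outside -1 to 1 is refused whole. A call with a gripper value outside its range is refused whole. "claw" is the opening, from 0 (shut) to 1 (fully open), set as the call begins (left out, the last holds). The fingers move at their own pace and stop on an object; "newtons" is the grip in N (left out, the last holds). Time passes only in rows, so rows that repeat a pose let the fingers close. It gives the time, the measured TCP pose, the force and the opening at its end, in the units of the state.
- robot.observe(): the state, without advancing time (a new reading comes with each control period).
- robot.read_camera(name): name is "scene" or "top" or "wrist"; returns the picture (384x512x3 uint8, red, green, blue); there is no depth.
- robot.camera_params(name): a dict with "fx", "fy", "cx", "cy" (pixels), "k1" (the pictures are not rectified: a ray, as slopes to the right and down, at radius r is drawn at 1 + k1 r^2 times it, then the intrinsics apply), "R" (3x3) and "t" (3): a world point X has camera coordinates R X + t. Camera axes: x right, y down, z forward; pixel columns grow to the right and rows downward; lengths in m; the calibration is good to about 2 mm. A picture is of the moment at which its call begins: read the wrist's pose just before it. camera_params takes no time and is no camera call; for the wrist camera it gives the pose at the moment of the call.
- robot.hand_in(): hands the job in, once; it reports no verdict.
The state is a dict: "time": time; "qpos": joint angles; "qvel": joint speeds; "joint_efforts": joint torques, N m; "tool_pos": TCP position; "tool_rot": TCP orientation; "contact_force": force on the tool from outside, world axes, zero at the start; "torque": the same for the moment, N m; "opening": finger opening in m.
Only numpy, scipy, OpenCV 4.12 (cv2) and the standard library are available. Lean on these libraries where they do the work, as an engineer would, in place of code of your own. Each camera call takes 0.05 s, during which the arm holds its last target. There are 200 camera calls.

## Working session

There is one attempt and no reset: what is moved stays moved. The work goes in short steps, Python scripts to look and compute and a tool call to move; the robot and the scene stay as the last step left them, time stands still between calls to the robot, and variables do not carry over. Pictures are saved under pics/ and viewed, about 8 in all and at most 12, crops included, and the job is handed in when it is done.

Besides the shell and the picture viewer there is one more tool, called after "Emit:" as name(argument=value, ...) on one line, values as JSON. jog_arm: Moves the arm, as the interface text tells. Its arguments: {"type":"object","properties":{"deltas":{"type":"array","items":{"type":"number"}},"claw":{"type":"number"},"newtons":{"type":"number"}},"required":["deltas"]}

```bash
ls; mkdir -p pics; cat > h.py <<'E'
import numpy as np, cv2
from cell import robot
def ray(P,u,v):
    K=np.array([[P['fx'],0,P['cx']],[0,P['fy'],P['cy']],[0,0,1.]])
    d=np.array([(u-P['cx'])/P['fx'],(v-P['cy'])/P['fy']]); s=d.copy()
    for _ in range(30): s=d/(1+P['k1']*(s@s))
    R=np.array(P['R']);t=np.array(P['t'])
    return -R.T@t, R.T@np.array([s[0],s[1],1.])
def atz(P,u,v,z):
    o,d=ray(P,u,v); return o+d*(z-o[2])/d[2]
def proj(P,X):
    c=np.array(P['R'])@np.array(X)+np.array(P['t']); s=c[:2]/c[2]; s=s*(1+P['k1']*(s@s))
    return np.array([P['fx']*s[0]+P['cx'],P['fy']*s[1]+P['cy']])
def snap(n,f,crop=None,scale=1):
    P=robot.camera_params(n); im=np.array(robot.read_camera(n))
    np.save('pics/'+f+'.npy',im); o=cv2.cvtColor(im,cv2.COLOR_RGB2BGR)
    if crop: o=o[crop[1]:crop[3],crop[0]:crop[2]]
    cv2.imwrite('pics/'+f+'.png',cv2.resize(o,None,fx=scale,fy=scale,interpolation=cv2.INTER_CUBIC)); 
    return P,im
E
python3 - <<'E'
from h import *
import json
for n in ['top','scene']:
    P,im=snap(n,n+'1',scale=1.5)
    print(n,P)
print(robot.observe())
E
```

```text
pics
top {'fx': 417.86165088165217, 'fy': 417.86165088165217, 'cx': 260.28765079493627, 'cy': 189.1323821011899, 'k1': -0.04416378653802882, 'R': array([[ 2.07843075e-02, -9.99783816e-01, -5.78251224e-04],
       [-9.79721145e-01, -2.02519352e-02, -1.99339752e-01],
       [ 1.99284947e-01,  4.70966365e-03, -9.79930267e-01]]), 't': array([-0.01058474,  0.4418434 ,  1.36009345])}
scene {'fx': 437.07053529463957, 'fy': 437.07053529463957, 'cx': 255.26038816897994, 'cy': 187.4442129255462, 'k1': -0.07255082036980749, 'R': array([[ 0.07516854,  0.99710258, -0.01166815],
       [ 0.76466058, -0.065148  , -0.64113177],
       [-0.64003429,  0.03927077, -0.76734211]]), 't': array([-0.05028369, -0.28769186,  1.44619792])}
{'time': 0.1, 'qpos': array([-1.32599537e+00,  3.42648866e-01,  1.52487631e+00,  2.33132119e-05,
        1.27539883e+00, -1.46006136e-01]), 'qvel': array([-3.06964959e-05, -1.95681860e-03, -1.49525239e-03,  1.64389295e-04,
       -2.89904602e-04,  1.54467660e-03]), 'joint_efforts': array([ 1.77340215e-03, -4.32004988e+01, -2.44694370e+01,  7.18510081e-02,
        5.26590343e-02, -3.87635941e-05]), 'tool_pos': array([ 0.19993479, -0.485086  ,  0.23713239]), 'tool_rot': array([-3.14027871e+00, -2.15752993e-04,  3.90800153e-01]), 'contact_force': array([-0.52363982,  0.14203795, -0.69779456]), 'torque': array([-0.01527798, -0.03994051, -0.02578638]), 'opening': 0.0921276844705544}
```

View pics/top1.png

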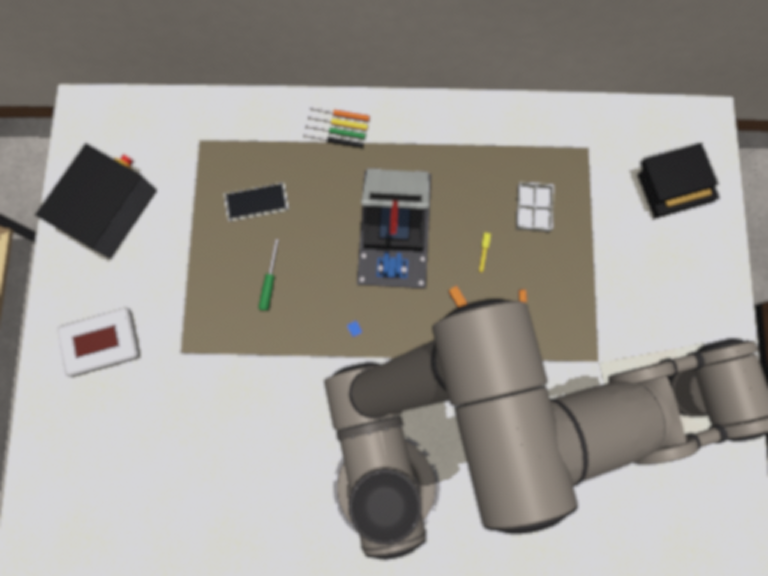

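View pics/scene1.png

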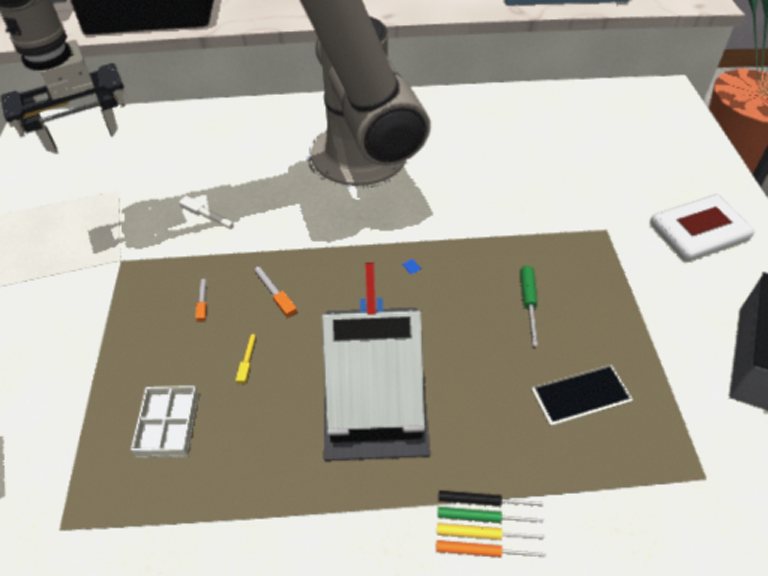

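The smaller orange pin is at about (202,300) in the scene view. The larger look-alike is at (280,290). The press hinge points away from the robot, and the latch is near (392,266) in the top view. Next I'll measure these.

```bash
python3 - <<'E'
from h import *
S=robot.camera_params('scene');T=robot.camera_params('top')
im=np.load('pics/scene1.npy');tp=np.load('pics/top1.npy')
def up(im,x0,y0,x1,y1,s): return cv2.resize(cv2.cvtColor(im[y0:y1,x0:x1],cv2.COLOR_RGB2BGR),None,fx=s,fy=s,interpolation=cv2.INTER_CUBIC)
a=up(im,120,165,220,225,4); b=up(tp,230,105,300,200,5) ; c=up(im,205,165,295,310,4)
W=np.zeros((600,760,3),np.uint8); W[:240,:400]=a; W[:475,400:750]=b; W[240:600,0:360]=c[:360]
cv2.imwrite('pics/crop.png',W)
hsv=cv2.cvtColor(im,cv2.COLOR_RGB2HSV)
m=cv2.inRange(hsv,(5,150,120),(18,255,255)); n,l,st,ce=cv2.connectedComponentsWithStats(m)
for i in range(1,n):
    if st[i,4]>30:
        r=cv2.minAreaRect(np.argwhere(l==i)[:,::-1].astype(np.float32)); 
        p=[atz(S,*q,.009)[:2].round(4).tolist() for q in cv2.boxPoints(r)]
        print(st[i],r, p)
for q in [(240,113),(288,114),(238.5,188),(286,190.5)]: print('top',q,atz(T,*q,.008).round(4))
# guesses: foot corners
for q in [(358,284),(426,288),(428,250),(361,247)]: print('foot/top',atz(T,q[0]/1.5,q[1]/1.5,.011).round(4))
E
```

```text
[476  47  36  35 820] ((493.5, 64.0), (34.0, 35.0), 90.0) [[-0.2426, 0.9181], [-0.2364, 1.0606], [-0.0255, 0.9568], [-0.0328, 0.8277]]
[182 194  16  18 149] ((189.80001831054688, 201.89999389648438), (17.200002670288086, 9.000000953674316), 53.130104064941406) [[0.4046, -0.1802], [0.3874, -0.1612], [0.4369, -0.1328], [0.4532, -0.1516]]
[130 202   8  12  75] ((133.33535766601562, 207.48170471191406), (6.294597625732422, 11.484880447387695), 6.34019136428833) [[0.4444, -0.3146], [0.406, -0.3153], [0.4098, -0.298], [0.448, -0.2977]]
[291 361  43  10 292] ((312.1120300292969, 365.23052978515625), (42.45271301269531, 6.885015487670898), 5.04245138168335) [[0.8698, 0.0578], [0.8559, 0.0608], [0.8711, 0.1467], [0.8848, 0.1429]]
top (240, 113) [0.7267 0.0773 0.008 ]
top (288, 114) [ 0.7264 -0.0949  0.008 ]
top (238.5, 188) [0.4518 0.074  0.008 ]
top (286, 190.5) [ 0.4464 -0.09    0.008 ]
foot/top [0.4465 0.0732 0.011 ]
foot/top [ 0.4404 -0.083   0.011 ]
foot/top [ 0.5304 -0.0868  0.011 ]
foot/top [0.5344 0.0689 0.011 ]
```

View pics/crop.png

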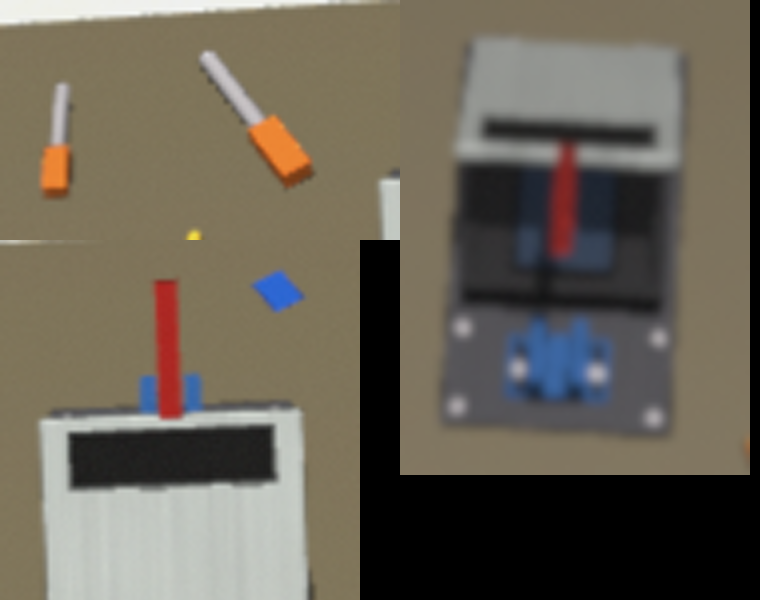

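The small pin's handle is about 36x16 mm and centred near (0.427,-0.306), with the shank pointing toward -x. The foot plate's front corners are at crop (443,425) and (668,433). The tongue tip is at crop (562,255) in the top view and (165,282) in the scene view. I'll triangulate the lid angle next and start moving.

```bash
python3 - <<'E'
from h import *
S=robot.camera_params('scene');T=robot.camera_params('top')
def tri(a,b):
    o1,d1=ray(S,*a);o2,d2=ray(T,*b);A=np.c_[d1,-d2];s=np.linalg.lstsq(A,o2-o1,rcond=None)[0]
    p,q=o1+d1*s[0],o2+d2*s[1];return ((p+q)/2).round(4),np.linalg.norm(p-q).round(4)
f=lambda x,y:(205+x/4,165+(y-240)/4); g=lambda x,y:(230+(x-400)/5,105+y/5)
tip=tri(f(165,282),g(562,255));print('tip',tip)
for n,a,b in [('lidL',(300,405),(458,155)),('lidR',(41,420),(681,163)),('strip',(172,458),(568,131))]: print(n,tri(f(*a),g(*b)) if n=='strip' else (tri(f(*a),g(*(681,163) if n=='lidR' else (458,155)))))
s=lambda x,y:(120+x/4,165+y/4)
for p in [(63,85),(58,146),(55,195)]: print(atz(S,*s(*p),.009).round(4))
a=atz(T,*g(443,427),.011);b=atz(T,*g(669,435),.011);print(a,b,np.linalg.norm(a-b))
# back edge of foot from scene (lower image), left/right corners px full 1.5x
for p in [(324,459),(429,456)]: print('back',atz(S,p[0]/1.5,p[1]/1.5,.003).round(4))
for p in [(462,328),(658,338),(456,406),(653,417)]: print('screw',atz(T,*g(*p),.012).round(4))
for p in [(507,400),(605,402),(610,345),(512,340)]: print('flange',atz(T,*g(*p),.018).round(4))
E
```

```text
tip (array([ 0.512 , -0.0061,  0.2035]), np.float64(0.0008))
lidL (array([0.583 , 0.0608, 0.1772]), np.float64(0.0021))
lidR (array([ 0.5808, -0.0784,  0.1765]), np.float64(0.0022))
strip (array([ 0.604 , -0.0086,  0.1659]), np.float64(0.0001))
[ 0.3533 -0.3073  0.009 ]
[ 0.4071 -0.3053  0.009 ]
[ 0.4483 -0.3031  0.009 ]
[0.44278353 0.07326575 0.011     ] [ 0.44038727 -0.08230723  0.011     ] 0.1555914293942746
back [ 0.7203 -0.0926  0.003 ]
back [0.7281 0.0651 0.003 ]
screw [0.513  0.0622 0.012 ]
screw [ 0.5086 -0.074   0.012 ]
screw [0.4575 0.0647 0.012 ]
screw [ 0.4526 -0.0711  0.012 ]
flange [0.4612 0.0295 0.018 ]
flange [ 0.4612 -0.0378  0.018 ]
flange [ 0.5015 -0.0406  0.018 ]
flange [0.5036 0.0271 0.018 ]
```

Emit:
jog_arm(deltas=[0.3, 0.3, 0.2, 0, 0, -0.07, 0.7, 0.6, 0.3, 0, 0, -0.14, 1, 0.9, 0.4, 0, 0, -0.21, 1, 1, 0.5, 0, 0, -0.25, 1, 1, 0.5, 0, 0, -0.25], claw=0.5)

```text
time: 0.52
tool_pos: [0.3027, -0.3825, 0.29]
tool_rot: [3.14, -0.003, -0.001]
contact_force: [0.4, -1.3, 0.4]
opening: 0.0631
```

Emit:
jog_arm(deltas=[0.2, 0.2, 0, 0, 0, -0.005, 0.45, 0.45, 0, 0, 0, -0.01, 0.7, 0.7, 0, 0, 0, -0.02, 0.9, 0.9, 0, 0, 0, -0.02, 1, 1, 0, 0, 0, -0.02], claw=0, newtons=20)

```text
time: 0.93
tool_pos: [0.4014, -0.2836, 0.2872]
tool_rot: [-3.141, 0.0, -0.031]
contact_force: [-0.1, -0.2, -0.7]
opening: 0.0297
```

Emit:
jog_arm(deltas=[0.2, 0.2, 0, 0, 0, 0, 0.45, 0.45, 0, 0, 0, 0, 0.7, 0.7, 0, 0, 0, 0, 0.9, 0.9, 0, 0, 0, 0, 1, 1, 0, 0, 0, 0])

```text
time: 1.35
tool_pos: [0.5016, -0.1836, 0.2869]
tool_rot: [-3.141, 0.0, -0.03]
contact_force: [-0.1, -0.4, 0.7]
opening: 0.0007
```

Emit:
jog_arm(deltas=[0.2, 0.3, 0, 0, 0, 0, 0.45, 0.65, 0, 0, 0, 0, 0.7, 1, 0, 0, 0, 0, 0.9, 1, 0, 0, 0, 0, 1, 1, 0, 0, 0, 0])

```text
time: 1.77
tool_pos: [0.6019, -0.0835, 0.2866]
tool_rot: [-3.141, 0.001, -0.029]
contact_force: [-0.5, -0.4, -0.3]
opening: 0.0005
```

Emit:
jog_arm(deltas=[0, 0.3, -0.2, 0, 0, 0, 0, 0.6, -0.4, 0, 0, 0, 0, 0.75, -0.6, 0, 0, 0, 0, 0.75, -0.8, 0, 0, 0, 0, 0.75, -0.9, 0, 0, 0])

```text
time: 2.18
tool_pos: [0.5988, -0.0098, 0.1945]
tool_rot: [-3.141, 0.005, -0.031]
contact_force: [0.4, -0.1, 0.5]
opening: 0.0005
```

Emit:
jog_arm(deltas=[-0.03, 0, -0.1, 0, 0, 0, -0.06, 0, -0.18, 0, 0, 0, -0.1, 0, -0.22, 0, 0, 0, -0.13, 0, -0.26, 0, 0, 0, -0.16, 0, -0.3, 0, 0, 0])

```text
time: 2.6
tool_pos: [0.5843, -0.0113, 0.168]
tool_rot: [3.141, -0.001, -0.034]
contact_force: [0.0, 0.9, 3.2]
opening: 0.0005
```

Emit:
jog_arm(deltas=[-0.05, 0, -0.06, 0, 0, 0, -0.1, 0, -0.12, 0, 0, 0, -0.14, 0, -0.19, 0, 0, 0, -0.18, 0, -0.25, 0, 0, 0, -0.2, 0, -0.31, 0, 0, 0])

```text
time: 3.02
tool_pos: [0.5632, -0.0105, 0.1359]
tool_rot: [3.141, 0.001, -0.033]
contact_force: [-0.1, -0.6, 2.8]
opening: 0.0003
```

Emit:
jog_arm(deltas=[-0.03, 0, -0.07, 0, 0, 0, -0.05, 0, -0.14, 0, 0, 0, -0.07, 0, -0.21, 0, 0, 0, -0.09, 0, -0.28, 0, 0, 0, -0.11, 0, -0.35, 0, 0, 0])

```text
time: 3.43
tool_pos: [0.5526, -0.0103, 0.1009]
tool_rot: [-3.141, 0.0, -0.033]
contact_force: [0.2, 0.8, 2.5]
opening: 0.0006
```

Emit:
jog_arm(deltas=[-0.01, 0, -0.04, 0, 0, 0, -0.02, 0, -0.08, 0, 0, 0, -0.02, 0, -0.11, 0, 0, 0, -0.03, 0, -0.14, 0, 0, 0, -0.03, 0, -0.15, 0, 0, 0])

```text
time: 3.85
tool_pos: [0.5501, -0.0104, 0.0864]
tool_rot: [3.141, -0.0, -0.033]
contact_force: [0.7, 0.3, 1.8]
opening: 0.0005
```

Emit:
jog_arm(deltas=[0, 0, -0.02, 0, 0, 0, 0, 0, -0.035, 0, 0, 0, 0, 0, -0.05, 0, 0, 0, 0, 0, -0.055, 0, 0, 0, 0, 0, -0.06, 0, 0, 0])

```text
time: 4.27
tool_pos: [0.5498, -0.0104, 0.0821]
tool_rot: [3.141, 0.0, -0.033]
contact_force: [-6.6, 1.1, 17.2]
opening: 0.0004
```

Emit:
jog_arm(deltas=[0, 0, 0.2, 0, 0, 0, -0.2, 0, 0.5, 0, 0, 0, -0.5, 0, 0.8, 0, 0, 0, -0.8, 0, 1, 0, 0, 0, -0.8, 0, 1, 0, 0, 0], claw=0.5)

```text
time: 4.68
tool_pos: [0.4674, -0.0104, 0.1843]
tool_rot: [3.141, -0.003, -0.033]
contact_force: [0.5, 0.8, -0.4]
opening: 0.029
```

```bash
python3 - <<'E'
from h import *
P,im=snap('wrist','w1',scale=1.5)
import pickle; pickle.dump(P,open('w1.pkl','wb'))
print(P['fx'],P['k1'],-np.array(P['R']).T@P['t'],P['R'],proj(P,[.482,-.006,.07]),proj(P,[.41,-.305,.009]))
E
```

```text
277.4199040718532 -0.06749222790819777 [ 0.53223913 -0.01111939  0.33059856] [[-3.38147742e-02 -9.99427703e-01  9.09184428e-04]
 [-9.69556798e-01  3.30248390e-02  2.42629295e-01]
 [-2.42520465e-01  7.32294889e-03 -9.70118652e-01]] [252.57425528 177.65651561] [486.81260027 216.51141383]
```

View pics/w1.png

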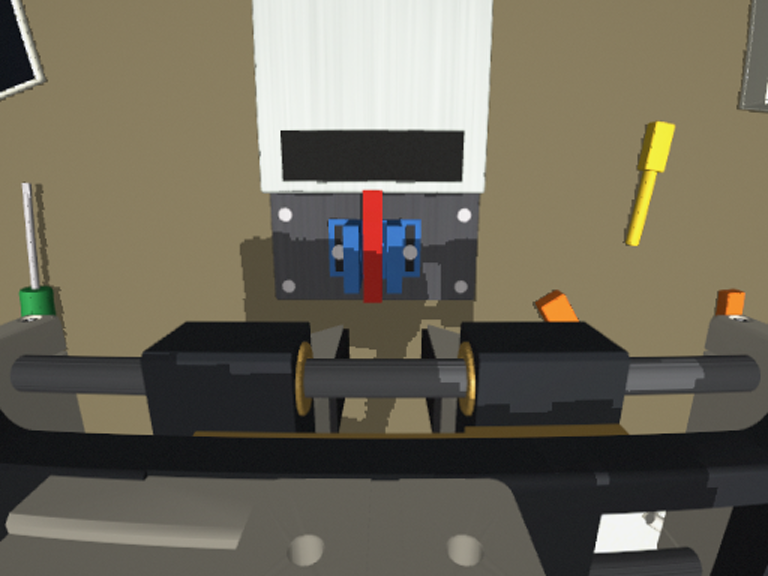

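The lid is shut: the red tongue lies between the blue cheeks at (372,245), with its end at (372,302). I'll zoom in on the block for edges.

```bash
python3 - <<'E'
from h import *
import pickle
P=pickle.load(open('w1.pkl','rb'));im=np.load('pics/w1.npy')
# crop x 175..325,y 120..210
o=cv2.resize(cv2.cvtColor(im[120:210,175:325],cv2.COLOR_RGB2BGR),None,fx=5.3,fy=5.3,interpolation=cv2.INTER_CUBIC)
cv2.imwrite('pics/w1c.png',o)
g=lambda x,y,z:atz(P,x/1.5,y/1.5,z).round(4)
print('lid front',g(262,191,.068),g(484,192,.068))
print('strip',g(281,130,.071),g(464,131,.071),g(281,181,.071),g(464,181,.071))
print('tongue end',g(363,302,.07),g(382,302,.07))
print('foot',g(276,298,.011),g(476,299,.011))
print('screws',[g(*p,.012) for p in [(285,215),(464,215),(289,287),(461,287)]])
E
```

```text
lid front [0.5318 0.0647 0.068 ] [ 0.5264 -0.0727  0.068 ]
strip [0.5669 0.0491 0.071 ] [ 0.5625 -0.0596  0.071 ] [0.5372 0.0516 0.071 ] [ 0.5334 -0.0597  0.071 ]
tongue end [0.4589 0.0052 0.07  ] [ 0.4584 -0.0072  0.07  ]
foot [0.4479 0.0783 0.011 ] [ 0.4416 -0.0814  0.011 ]
screws [array([0.5131, 0.065 , 0.012 ]), array([ 0.5084, -0.0709,  0.012 ]), array([0.4568, 0.0668, 0.012 ]), array([ 0.4522, -0.0691,  0.012 ])]
```

View pics/w1c.png

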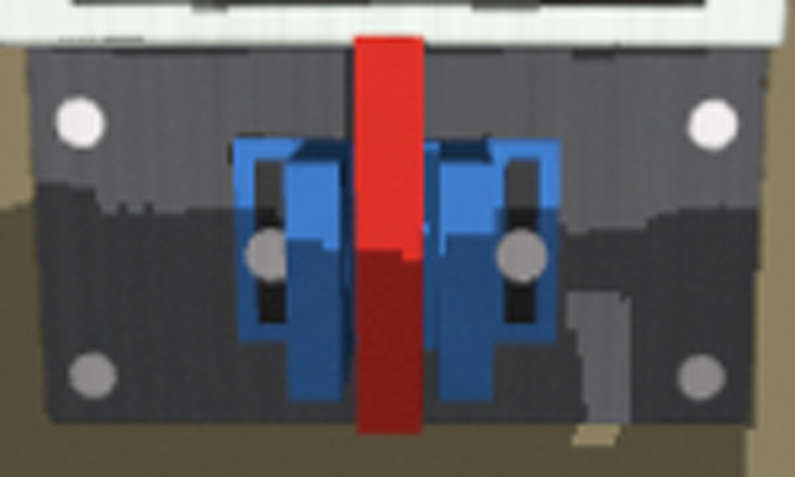

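```bash
python3 - <<'E'
from h import *
import pickle
P=pickle.load(open('w1.pkl','rb'))
g=lambda x,y,z:atz(P,175-.5+(x+.5)/5.3,120-.5+(y+.5)/5.3,z)
O=np.array([.4833,-.0023]);a=-.037;ex=np.array([np.cos(a),np.sin(a)]);ey=np.array([-ex[1],ex[0]])
def pf(p): d=p[:2]-O;return (np.array([d@ex,d@ey])*1000).round(1)
for n,x,y,z in [('cheekL back',312,160,.067),('cheekL front',315,402,.067),('cheekR back',466,163,.067),('cheekR front',466,402,.067),('Lout',285,300,.067),('Lin',342,300,.067),('Rin',439,300,.067),('Rout',494,300,.067),('flange back',400,139,.016),('flange back',245,139,.016),('flange front',260,342,.016),('flangeL',235,240,.016),('flangeR',560,240,.016),('tongue end',390,433,.07),('foot front',400,424,.011),('screwL',270,256,.018),('screwR',521,256,.018),('slot b',270,160,.016),('slot f',270,322,.016)]:
    p=g(x,y,z);print(n,p.round(4),pf(p))
print('hole world if +0',O)
E
```

```text
cheekL back [0.5088 0.0111 0.067 ] [25.  14.4]
cheekL front [0.4643 0.0129 0.067 ] [-19.6  14.5]
cheekR back [ 0.5073 -0.0163  0.067 ] [ 24.5 -13.1]
cheekR front [ 0.4633 -0.015   0.067 ] [-19.5 -13.5]
Lout [0.4837 0.0174 0.067 ] [-0.4 19.7]
Lin [0.4833 0.007  0.067 ] [-0.3  9.3]
Rin [ 0.4827 -0.0107  0.067 ] [-0.3 -8.4]
Rout [ 0.4824 -0.0207  0.067 ] [ -0.3 -18.4]
flange back [ 0.5081 -0.0035  0.016 ] [24.8 -0.3]
flange back [0.5092 0.0294 0.016 ] [24.8 32.6]
flange front [0.4651 0.0289 0.016 ] [-19.3  30.5]
flangeL [0.4878 0.0329 0.016 ] [ 3.2 35.4]
flangeR [ 0.4854 -0.0371  0.016 ] [  3.3 -34.7]
tongue end [ 0.4587 -0.0008  0.07  ] [-24.6   0.5]
foot front [ 0.4441 -0.0009  0.011 ] [-39.2  -0. ]
screwL [0.4843 0.0253 0.018 ] [ 0.  27.7]
screwR [ 0.4825 -0.0285  0.018 ] [  0.1 -26.2]
slot b [0.5046 0.0244 0.016 ] [20.3 27.4]
slot f [0.4695 0.0264 0.016 ] [-14.9  28.2]
hole world if +0 [ 0.4833 -0.0023]
```

Emit:
jog_arm(deltas=[0, -0.3, 0, 0, 0, 0.02, -0.1, -0.65, 0, 0, 0, 0.04, -0.2, -1, 0, 0, 0, 0.04, -0.3, -1, 0, 0, 0, 0.04, -0.3, -1, 0, 0, 0, 0.04])

```text
time: 5.15
tool_pos: [0.4388, -0.1116, 0.1797]
tool_rot: [-3.141, 0.002, 0.026]
contact_force: [-0.4, 0.5, -0.6]
opening: 0.0458
```

Emit:
jog_arm(deltas=[-0.2, -0.3, 0, 0, 0, 0, -0.4, -0.65, 0, 0, 0, 0, -0.6, -1, 0, 0, 0, 0, -0.6, -1, 0, 0, 0, 0, -0.6, -1, 0, 0, 0, 0])

```text
time: 5.57
tool_pos: [0.38, -0.2113, 0.1803]
tool_rot: [-3.141, 0.0, 0.026]
contact_force: [0.0, 0.5, 0.2]
opening: 0.0461
```

```bash
python3 - <<'E'
from h import *
P,im=snap('wrist','w2',scale=1.5)
import pickle; pickle.dump(P,open('w2.pkl','wb'))
print(proj(P,[.41,-.305,.009])*1.5)
E
```

```text
[509.63738697 234.99011665]
```

View pics/w2.png

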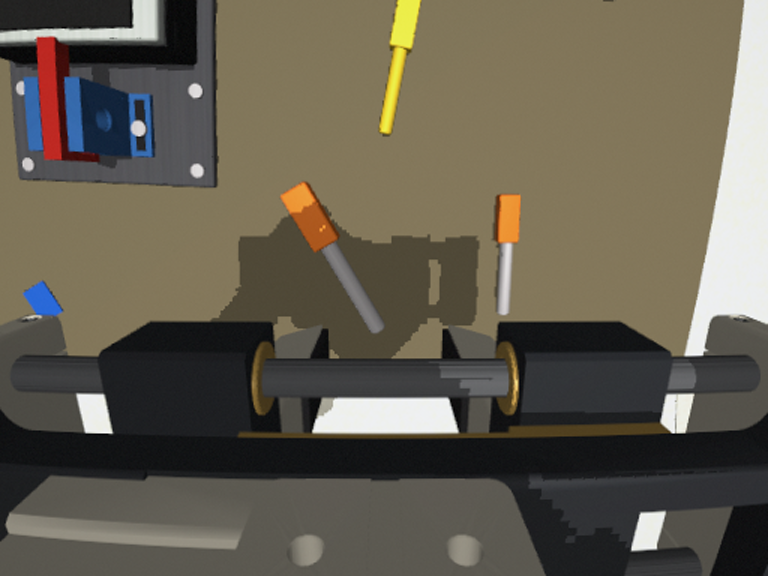

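The right-hand orange handle is at (508,217), and its shank tip is at (503,313). The hole is also visible at (104,119).

```bash
python3 - <<'E'
from h import *
import pickle
P=pickle.load(open('w2.pkl','rb'))
g=lambda x,y,z:atz(P,x/1.5,y/1.5,z).round(4)
print('handle top corners',g(499,195,.015),g(520,195,.015),g(497,240,.015),g(518,242,.015))
print('shank shoulder',g(507,243,.013),'tip mid',g(503.5,312,.011))
o,d=ray(P,104/1.5,119/1.5)
# cheek outer plane y_press=-19
O=np.array([.4833,-.0018]);a=-.037;ex=np.array([np.cos(a),np.sin(a)]);ey=np.array([-ex[1],ex[0]])
s=(-.019-(o[:2]-O)@ey)/(d[:2]@ey);p=o+s*d;print('hole',p.round(4),((p[:2]-O)@ex).round(4))
E
```

```text
handle top corners [ 0.4399 -0.2925  0.015 ] [ 0.4404 -0.3082  0.015 ] [ 0.4066 -0.2939  0.015 ] [ 0.4056 -0.3101  0.015 ]
shank shoulder [ 0.4043 -0.3023  0.013 ] tip mid [ 0.3488 -0.3055  0.011 ]
hole [ 0.4852 -0.0209  0.0434] 0.0026
```

Emit:
jog_arm(deltas=[0.1, -0.2, -0.1, 0, 0, 0.01, 0.2, -0.5, -0.3, 0, 0, 0.015, 0.35, -0.8, -0.5, 0, 0, 0.015, 0.43, -0.9, -0.8, 0, 0, 0.015, 0.43, -0.9, -1, 0, 0, 0.015])

```text
time: 6.03
tool_pos: [0.4257, -0.3008, 0.0783]
tool_rot: [3.141, -0.001, 0.054]
contact_force: [-0.2, -0.1, -0.4]
opening: 0.0461
```

Emit:
jog_arm(deltas=[0, 0, -0.2, 0, 0, 0, 0, 0, -0.4, 0, 0, 0, 0, 0, -0.55, 0, 0, 0, 0, 0, -0.62, 0, 0, 0, 0, 0, -0.63, 0, 0, 0])

```text
time: 6.45
tool_pos: [0.4235, -0.2982, 0.0161]
tool_rot: [-3.139, 0.002, 0.056]
contact_force: [-0.6, -1.0, -0.0]
opening: 0.0458
```

Emit:
jog_arm(deltas=[0, 0, 0, 0, 0, 0])

```text
time: 6.53
tool_pos: [0.4239, -0.2994, 0.0176]
tool_rot: [-3.141, 0.0, 0.055]
contact_force: [-0.4, -0.8, -0.6]
opening: 0.0457
```

Emit:
jog_arm(deltas=[0, 0, -0.01, 0, 0, 0, 0, 0, -0.01, 0, 0, 0, 0, 0, -0.01, 0, 0, 0, 0, 0, -0.01, 0, 0, 0, 0, 0, -0.01, 0, 0, 0], claw=0, newtons=30)

```text
time: 6.95
tool_pos: [0.4232, -0.3007, 0.0172]
tool_rot: [3.141, -0.001, 0.053]
contact_force: [0.1, 0.1, 1.3]
opening: 0.0168
```

Emit:
jog_arm(deltas=[0, 0, 0, 0, 0, 0, 0, 0, 0, 0, 0, 0])

```text
time: 7.12
tool_pos: [0.4232, -0.3007, 0.0171]
tool_rot: [3.141, -0.001, 0.053]
contact_force: [0.1, 0.1, 3.0]
opening: 0.0157
```

Emit:
jog_arm(deltas=[0, 0, 0.2, 0, 0, 0.0, 0, 0, 0.5, 0, 0, 0.0, 0, 0.2, 0.8, 0, 0, 0, 0, 0.5, 1, 0, 0, 0, 0, 0.7, 1, 0, 0, 0])

```text
time: 7.53
tool_pos: [0.4244, -0.2302, 0.1204]
tool_rot: [3.138, -0.005, 0.052]
contact_force: [1.2, -0.1, -0.8]
opening: 0.0153
```

Emit:
jog_arm(deltas=[0, 0.15, 0, 0, 0, 0.06, 0.05, 0.35, 0, 0, 0, 0.13, 0.1, 0.6, 0, 0, 0, 0.2, 0.15, 0.8, 0, 0, 0, 0.27, 0.2, 1, 0, 0, 0, 0.34])

```text
time: 7.95
tool_pos: [0.4429, -0.1293, 0.1167]
tool_rot: [-3.141, 0.0, 0.592]
contact_force: [0.7, -0.3, -0.1]
opening: 0.0156
```

Emit:
jog_arm(deltas=[0.05, 0.2, 0, 0, 0, 0.07, 0.1, 0.4, 0, 0, 0, 0.14, 0.15, 0.6, 0, 0, 0, 0.21, 0.2, 0.8, 0, 0, 0, 0.28, 0.2, 1, 0, 0, 0, 0.34])

```text
time: 8.37
tool_pos: [0.4636, -0.0295, 0.1167]
tool_rot: [3.141, -0.0, 1.127]
contact_force: [-0.4, -0.1, -0.1]
opening: 0.0156
```

Emit:
jog_arm(deltas=[0.05, 0.2, 0, 0, 0, 0.06, 0.1, 0.4, 0, 0, 0, 0.12, 0.15, 0.6, 0, 0, 0, 0.18, 0.2, 0.8, 0, 0, 0, 0.24, 0.22, 1, 0, 0, 0, 0.263])

```text
time: 8.78
tool_pos: [0.4853, 0.0705, 0.1167]
tool_rot: [3.141, 0.0, 1.539]
contact_force: [0.1, -0.0, -0.9]
opening: 0.0158
```

Emit:
jog_arm(deltas=[0, 0.15, 0, 0, 0, 0, 0, 0.3, 0, 0, 0, 0, 0, 0.38, -0.1, 0, 0, 0, 0, 0.38, -0.3, 0, 0, 0, 0, 0.38, -0.3, 0, 0, 0])

```text
time: 9.2
tool_pos: [0.4827, 0.1077, 0.0836]
tool_rot: [-3.136, 0.001, 1.535]
contact_force: [-0.8, -0.8, -1.2]
opening: 0.0159
```

Now I'll look at the pin in the hand, using the wrist view and the scene view.

Emit:
jog_arm(deltas=[0.05, 0, -0.2, 0, 0, 0, 0.05, 0, -0.33, 0, 0, 0, 0.05, 0, -0.33, 0, 0, 0])

```text
time: 9.45
tool_pos: [0.4884, 0.1069, 0.0516]
tool_rot: [-3.137, 0.001, 1.534]
contact_force: [-1.4, -0.7, 0.3]
opening: 0.0156
```

```bash
python3 - <<'E'
from h import *
import pickle
P,im=snap('wrist','w3',scale=1.5)
S,im2=snap('scene','s3',crop=(220,140,320,240),scale=4)
a=cv2.imread('pics/w3.png')[:400]; 
b=cv2.imread('pics/s3.png'); 
W=np.zeros((600,768,3),np.uint8); W[:300,:]=cv2.resize(a,None,fx=1,fy=1)[100:400]; W[300:,:300]=cv2.resize(b,(300,300))
cv2.imwrite('pics/c3.png',W)
st=robot.observe();pickle.dump((P,S),open('w3.pkl','wb'))
print(st['tool_pos'],st['tool_rot'],-np.array(P['R']).T@P['t'],proj(P,[.487,.032,.045])*1.5)
E
```

```text
[0.48971504 0.10712186 0.05369935] [-3.14027057e+00  1.79756560e-04  1.53365033e+00] [0.49114273 0.17392272 0.19759964] [388.95405786 511.97578247]
```

View pics/c3.png

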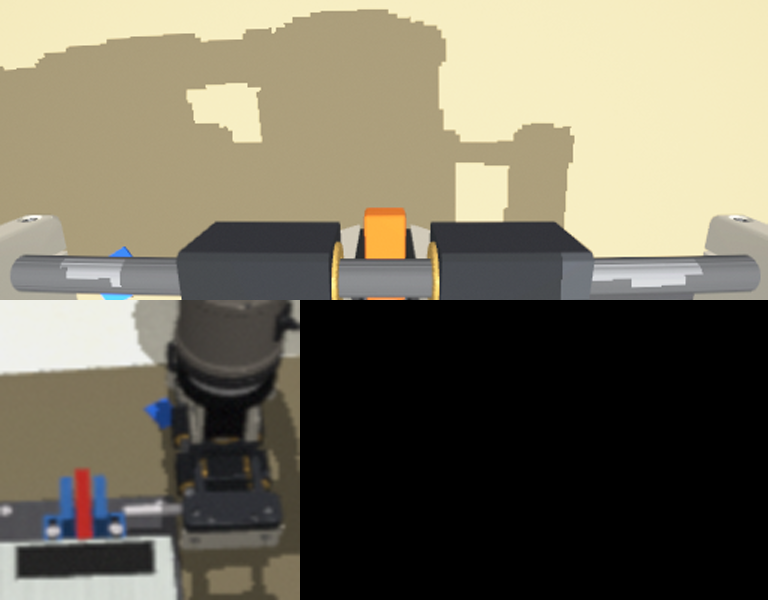

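The handle is centred at (385,310) in the wrist view. In the scene view the shank tip is at crop (125,508), just left of the block.

```bash
python3 - <<'E'
from h import *
import pickle
P,S=pickle.load(open('w3.pkl','rb'))
g=lambda x,y:(220+x/3,140+(y-300)/3)
O=np.array([.4833,-.0018]);a=-.037;ex=np.array([np.cos(a),np.sin(a)]);ey=np.array([-ex[1],ex[0]])
f=lambda p:(p.round(4),((p[:2]-O)@ex*1000).round(1),((p[:2]-O)@ey*1000).round(1))
for q in [(124,509),(180,507)]: print('shank',f(atz(S,*g(*q),.045)))
for q in [(79,476),(84,476),(75,472),(66,480),(100,480)]: print('tongue/cheek front',f(atz(S,*g(*q),.068)))
print('hole on left cheek expected px',(proj(S,[*(O+.00265*ex+.019*ey),.045])-[220,140])*3+[0,300])
print('tip expected',(proj(S,[*(O+.00265*ex+.033*ey),.045])-[220,140])*3+[0,300])
for q in [(365,310),(406,310)]: print('handle back',f(atz(P,q[0]/1.5,q[1]/1.5,.051)))
for z in (.045,):print('hole from shank z?')
E
```

```text
shank (array([0.4896, 0.0294, 0.045 ]), np.float64(5.1), np.float64(31.4))
shank (array([0.4915, 0.0764, 0.045 ]), np.float64(5.3), np.float64(78.4))
tongue/cheek front (array([ 0.4694, -0.0066,  0.068 ]), np.float64(-13.7), np.float64(-5.3))
tongue/cheek front (array([ 0.4698, -0.0024,  0.068 ]), np.float64(-13.5), np.float64(-1.1))
tongue/cheek front (array([ 0.4649, -0.0096,  0.068 ]), np.float64(-18.1), np.float64(-8.5))
tongue/cheek front (array([ 0.4727, -0.0176,  0.068 ]), np.float64(-10.0), np.float64(-16.2))
tongue/cheek front (array([0.4751, 0.0106, 0.068 ]), np.float64(-8.6), np.float64(12.1))
hole on left cheek expected px [109.12932777 507.19499684]
tip expected [125.78384365 506.56762157]
handle back (array([0.4815, 0.129 , 0.051 ]), np.float64(-6.6), np.float64(130.6))
handle back (array([0.4966, 0.1284, 0.051 ]), np.float64(8.5), np.float64(130.6))
hole from shank z?
```

Emit:
jog_arm(deltas=[0, -0.05, 0, 0, 0, 0, 0, -0.1, 0, 0, 0, 0, 0, -0.13, 0, 0, 0, 0, -0.01, -0.16, 0, 0, 0, 0, -0.01, -0.18, 0, 0, 0, 0])

```text
time: 9.97
tool_pos: [0.489, 0.089, 0.0541]
tool_rot: [3.141, 0.0, 1.534]
contact_force: [0.4, 0.3, -0.2]
opening: 0.0152
```

Emit:
jog_arm(deltas=[0, -0.02, 0, 0, 0, 0, 0, -0.04, 0, 0, 0, 0, 0, -0.06, 0, 0, 0, 0, 0, -0.08, 0, 0, 0, 0, 0, -0.1, 0, 0, 0, 0])

```text
time: 10.38
tool_pos: [0.489, 0.0794, 0.0537]
tool_rot: [3.142, 0.0, 1.534]
contact_force: [0.0, 0.6, 0.4]
opening: 0.0156
```

Emit:
jog_arm(deltas=[0, -0.03, 0, 0, 0, 0, 0, -0.05, 0, 0, 0, 0, 0, -0.08, 0, 0, 0, 0, 0, -0.11, 0, 0, 0, 0, -0.005, -0.14, 0, 0, 0, 0])

```text
time: 10.8
tool_pos: [0.4886, 0.0653, 0.0537]
tool_rot: [3.141, 0.0, 1.534]
contact_force: [-0.5, -0.7, -1.1]
opening: 0.0153
```

Emit:
jog_arm(deltas=[0, -0.03, 0, 0, 0, 0, 0, -0.05, 0, 0, 0, 0, 0, -0.08, 0, 0, 0, 0, 0, -0.11, 0, 0, 0, 0, -0.005, -0.14, 0, 0, 0, 0])

```text
time: 11.22
tool_pos: [0.4881, 0.0513, 0.0538]
tool_rot: [3.141, 0.0, 1.534]
contact_force: [0.3, -0.4, -0.4]
opening: 0.0157
```

Emit:
jog_arm(deltas=[0, -0.03, 0, 0, 0, 0, 0, -0.06, 0, 0, 0, 0, 0, -0.09, 0, 0, 0, 0, -0.005, -0.11, 0, 0, 0, 0, -0.005, -0.13, 0, 0, 0, 0])

```text
time: 11.63
tool_pos: [0.4874, 0.0383, 0.0537]
tool_rot: [3.142, 0.0, 1.534]
contact_force: [1.0, -0.3, -0.6]
opening: 0.0159
```

Emit:
jog_arm(deltas=[0, -0.01, 0, 0, 0, 0, 0, -0.02, 0, 0, 0, 0, 0, -0.025, 0, 0, 0, 0, 0, -0.03, 0, 0, 0, 0])

```text
time: 11.97
tool_pos: [0.4875, 0.0356, 0.0537]
tool_rot: [3.142, -0.0, 1.534]
contact_force: [0.2, -0.0, -0.2]
opening: 0.0156
```

Emit:
jog_arm(deltas=[0, -0.01, 0, 0, 0, 0, 0, -0.02, 0, 0, 0, 0, 0, -0.025, 0, 0, 0, 0, 0, -0.03, 0, 0, 0, 0])

```text
time: 12.3
tool_pos: [0.4875, 0.0338, 0.0538]
tool_rot: [3.141, -0.002, 1.533]
contact_force: [1.2, 10.3, -0.4]
opening: 0.0157
```

Emit:
jog_arm(deltas=[0, -0.005, 0, 0, 0, 0, 0, -0.01, 0, 0, 0, 0, 0, -0.015, 0, 0, 0, 0, 0, -0.015, 0, 0, 0, 0])

```text
time: 12.63
tool_pos: [0.4875, 0.0337, 0.0538]
tool_rot: [3.141, -0.004, 1.533]
contact_force: [1.0, 15.8, -0.8]
opening: 0.0155
```

Emit:
jog_arm(deltas=[0, 0.015, 0, 0, 0, 0, 0, 0.015, 0, 0, 0, 0])

```text
time: 12.8
tool_pos: [0.4875, 0.0339, 0.0538]
tool_rot: [3.141, -0.002, 1.534]
contact_force: [0.9, 8.1, -0.4]
opening: 0.0154
```

Emit:
jog_arm(deltas=[0, 0, 0, 0, 0, 0, 0, 0, 0, 0, 0, 0, 0, 0, 0, 0, 0, 0, 0, 0, 0, 0, 0, 0, 0, 0, 0, 0, 0, 0], claw=0.28)

```text
time: 13.22
tool_pos: [0.4875, 0.0323, 0.0538]
tool_rot: [3.141, 0.0, 1.534]
contact_force: [-0.2, -0.3, 0.7]
opening: 0.0254
```

Emit:
jog_arm(deltas=[0, 0, 0.08, 0, 0, 0, 0, 0, 0.2, 0, 0, 0, 0, 0, 0.4, 0, 0, 0, 0, 0, 0.7, 0, 0, 0, 0, 0, 1, 0, 0, 0])

```text
time: 13.63
tool_pos: [0.4869, 0.0325, 0.1549]
tool_rot: [-3.14, 0.0, 1.534]
contact_force: [1.3, 0.4, 0.5]
opening: 0.0258
```

Emit:
jog_arm(deltas=[-0.2, 0.3, 0.1, 0, 0, 0, -0.4, 0.6, 0.2, 0, 0, 0, -0.5, 0.9, 0.3, 0, 0, 0, -0.5, 1, 0.4, 0, 0, 0, -0.5, 1, 0.4, 0, 0, 0])

```text
time: 14.05
tool_pos: [0.4379, 0.1346, 0.1963]
tool_rot: [3.137, -0.001, 1.537]
contact_force: [1.2, -0.9, 0.1]
opening: 0.0253
```

```bash
python3 - <<'E'
from h import *
snap('scene','s4',crop=(205,150,305,220),scale=4)
snap('top','t4',crop=(225,120,305,200),scale=4)
P,_=snap('wrist','w4',scale=.75)
W=np.zeros((600,800,3),np.uint8)
a,b,c=[cv2.imread(f'pics/{n}.png') for n in('s4','t4','w4')]
W[:280,:400]=a;W[:320,400:720]=b;W[300:588,:384]=c
cv2.imwrite('pics/c4.png',W);st=robot.observe();print(st['tool_pos'],st['opening'],st['contact_force'])
E
```

```text
[0.43751768 0.13203198 0.19364209] 0.02585579350257789 [ 0.42910355 -0.50211799  0.26678139]
```

View pics/c4.png

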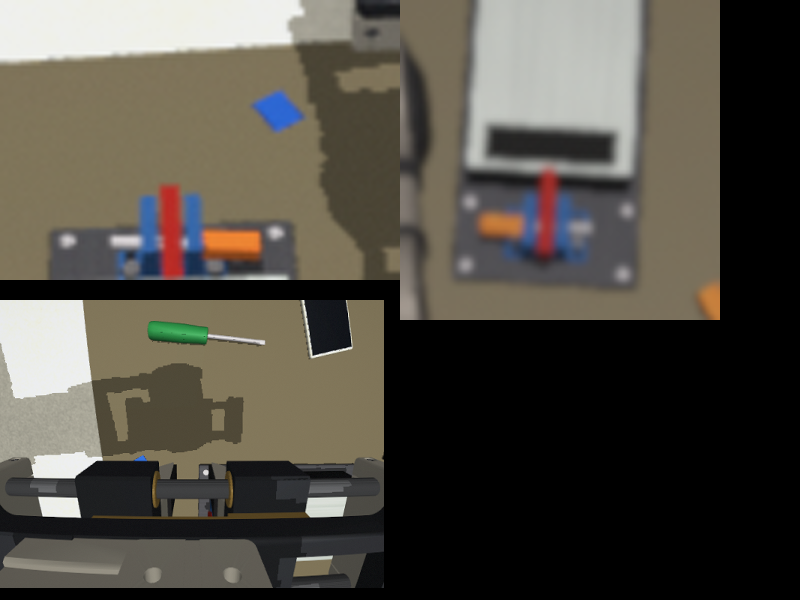

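The handle is flush against the left cheek at (203,243). The shank comes out on the far side at (125,241), and the lid is shut with the gripper clear. I'll hand in now.

```bash
python3 -c "
from cell import robot
print(robot.hand_in())"
```

```text
the job is handed in; nothing more can be done
None
```

The lid is shut and the pin is through the block and tongue, with its handle against the left cheek. I let go and handed in at about 14 s of the 58 s allowed.

- **Lid:** I pushed down on the rubber strip until the force rose to 17 N at the height expected for a shut lid.
- **Block position:** The camera put the hole 2.6 to 2.7 mm toward the hinge from its nominal point. Two independent image measurements agreed on this.
- **Pin:** I picked up the smaller orange pin and pushed it in from the left. There was almost no force until the shoulder met the block after 73 mm of travel, about where I expected. It then read 10 to 16 N.

**Last checks:** the final scene and top pictures show the lid shut, the handle flush with the cheek, and the shank out the other side. The gripper was clear, with contact force at noise level. The arm never went near the parts tray, and the screwdriver and phone were in the last wrist picture and not touched.

**Disagreements:** before insertion, the scene and wrist cameras differed on the pin by about 4 mm across the hole and about 5 mm along the pin. That is more than the 2 mm calibration, so I went in slowly by feel and the pin entered cleanly. The pin's seating was checked only by force, travel and pictures.

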